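# Build up the slab-rolling guide, face to face

## Robot

A 7-joint arm with a two-finger parallel gripper is mounted at the origin on the work surface. World frame = base frame: x ahead of the robot, y to its left, z up, the work surface at z = 0. Lengths are in m, angles in degrees, forces in N, time in s.
With the tool pointing down it reaches from about 0.425 to 0.875 m from the base axis. Payload 4.7 kg.
Tool frame: the origin (TCP) lies on the mounting face of the last link; the fingertips stand 182 mm ahead of it and the grasp point (between the pads) lies 164 mm ahead of it; z points along the fingers, y is the line along which they close (so a half turn about z gives the same grasp; the last joint's range is limited). The gripper opens to 87 mm and grips with 3 to 60 N. Pads are 19 mm wide; open, the fingers measure 117 mm over their backs; the gripper's body (75 mm by 190 mm) begins 51 mm behind the grasp point.
Start: joints at [71.052, 18.392, -4.016, 83.108, 1.295, 78.541, -3.26], TCP at [0.22, -0.612, 0.405] pointing down, gripper open.
Joint ranges: [-163.93, 163.93], [-17.29, 119.83], [-79.2, 71.16], [3.27, 140.29], [-89.18, 269.18], [5.43, 117.66], [-154.24, 154.24]. Speed limits (degrees/s): [147.25, 147.25, 180, 180, 180, 180, 180].

## Interface

Orientations are given as [roll, pitch, yaw] about the fixed x, y, z axes, in that order (R = Rz(yaw) Ry(pitch) Rx(roll)).
In Python, from cell import env gives the robot as it stands.
- The arm moves only by the tool servo_tool, never from a script. Its argument "plan" is a list of rows, each an object with "xyz": the shift along the tool's x, y, z in cm, a list of three; "twist": the turn, a rotation vector about the tool's x, y, z in degrees, a list of three; "jaw": the closure, from 0 (fully open) to 1 (shut). In form: [{"xyz": [x, y, z], "twist": [wx, wy, wz], "jaw": jaw}, ...]. A call has 1 to 10 rows; each row is the pose to reach, as a shift and turn from the pose commanded when the call began, along the tool's axes at that moment; what a row does not reach only later rows make up. A row lasts 1/12 s, in which the tool goes at most 41.7 mm and 7.16 degrees, less where a joint would pass 70% of its speed; a pose out of reach is approached as far as the arm can. A call with a gripper value outside its range is refused whole. The fingers move at their own pace and stop on an object; "newtons" is the grip in N (left out, the last holds). Time passes only in rows, so rows that repeat a pose let the fingers close. It gives the time, the measured TCP pose, the force, the opening and the grip force at its end, in the units of the state.
- env.get_obs(): the state, without advancing time (a new reading comes with each control period).
- env.read_camera(name): name is "scene" or "top"; returns a dict with "img" (480x640x3 uint8, red, green, blue), "camera_matrix" (3x3 intrinsics, pixels), "R" (3x3) and "t" (3): a world point X has camera coordinates R X + t. Camera axes: x right, y down, z forward; pixel columns grow to the right and rows downward; lengths in m; the calibration is good to about 2 mm. A picture is of the moment at which its call begins. There is no depth.
- env.sign_off(): hands the job in; it is judged then, once.
The state is a dict: "time_s": time; "qpos": joint angles; "joint_velocities": joint speeds; "effort": joint torques, N m; "tool_pos": TCP position; "tool_rot": TCP orientation; "force": force on the tool from outside, world axes, zero at the start; "wrist_torque": the same for the moment, N m; "grip_width": finger opening in m; "grasp_force": force on a finger pad.
Only numpy, scipy, OpenCV 4.12 (cv2) and the standard library are available. Lean on these libraries where they do the work, as an engineer would, in place of code of your own. Each camera call takes 0.05 s, during which the arm holds its last target. There are 200 camera calls.

## Task

On the slab-rolling board one guide is already built up from two strips; the other is still a bare yellow rail. Lay the loose blue strip flat on the bare rail with about a third of its length overhanging the open end, then bear down on it with about a kilo (half a kilo either way is fine) and keep bearing down as you slide it along, face rubbing on face, under the keeper until it is fully home against the stop and flush with the rail's sides. Let go of it there, and leave the built-up guide and everything else where it is.

Things in the scene. Friction and masses are not known exactly. Their poses are not given: they have to be found in the camera images.
- strip_mid (a point): centre (half-way up) of the loose blue plastic guide strip, a plain flat bar 220 x 34 x 10 mm, 70 to 140 g, lying flat on the table beside the board; its x axis runs along its length, y across it, z up; it is the same either way round
- strip: the same loose blue strip; origin at the centre of its underside (5 mm below strip_mid), same axes
- bare_guide: the bare guide: a foot fixed to the left or right side of the board, and clamped over it a yellow channel rail, 220 mm long, 34 mm wide, flat on top. Origin: on the board's face (15 mm above the table) under the rail's centre; x along the rail towards its stop, y across, z up. The rail's top is level and rigid, 24 to 39 mm above the origin: its height setting is not reported, feel for it
- bare_stop_foot (a point): on the board's face straight below the bare rail's stop, 110 mm along x from bare_guide's origin, same axes. On the rail's end here stands a 34 mm wide hardwood stop, 12 mm above the rail's top, whose 3 mm aluminium keeper plate reaches 16 mm back over the rail, its underside 12 mm above the rail's top: the 10 mm strip passes only slid in flat. Home: strip_mid straight above bare_guide's origin
- built_strip_mid (a point): centre of the other blue strip (same size), lying loose but already home on the second guide, parallel to the bare one 240 mm away on the other side of the board (rail top 30 mm above the board's face), under its own keeper; leave it there
- board: plywood rolling board with canvas face, fixed to the table, 300 x 310 mm, 15 mm high; origin at the table under the middle between the two guides, which lie 120 mm to either side; x along the rails towards the stops. Two small brass clamp screws stand 9 mm out of each rail's +y side, 85 mm either way from its middle, 16 mm below its top
- roller: small wooden hand roller, 140 mm long, 95 mm wide, 32 mm high, lying on the board between the rails; origin underneath; leave alone
- spray: spray bottle with yellow head, 75 mm wide, 236 mm high; origin under its centre; leave alone
- bowl: white bowl, 170 mm across, 85 mm high; origin under its centre; leave alone
- dish: small white cup, 76 mm across, 45 mm high; origin under its centre; leave alone
Not all that is in view belongs to the job. What is shaped like the strip but pink is not meant.

How it is judged:
By the outcome, as a careful person would: the job done as asked, in the order asked, and still so for the second after the job is handed in, with the robot touching nothing.
It also fails if it takes over 61 s, if anything falls off the work surface, if the arm or the gripper's body presses on something with over 40 N, if the wrist force passes 120 N, or if a joint passes its speed limit or range.

## Working session

There is one attempt and no reset: what is moved stays moved. The work goes in short steps, Python scripts to look and compute and a tool call to move; the robot and the scene stay as the last step left them, time stands still between calls to the robot, and variables do not carry over. Pictures are saved under pics/ and viewed, at most 10 in all, crops included, and the job is handed in when it is done.

Besides the shell and the picture viewer there is one more tool, called after ">>>" as name(argument=value, ...) on one line, values as JSON. servo_tool: Moves the arm, as the interface text tells. Its arguments: {"type":"object","properties":{"plan":{"type":"array","items":{"type":"object","properties":{"xyz":{"type":"array","items":{"type":"number"}},"twist":{"type":"array","items":{"type":"number"}},"jaw":{"type":"number"}}}},"newtons":{"type":"number"}},"required":["plan"]}

```bash
mkdir -p pics; python3 - <<'E'
from cell import env
import cv2, numpy as np
o=env.get_obs()
print({k:np.round(v,3) for k,v in o.items()})
for n in("scene","top"):
    c=env.read_camera(n); cv2.imwrite(f"pics/{n}0.png",c["img"][:,:,::-1]); np.savez(f"{n}0.npz",**c)
    print(n,c["camera_matrix"].round(1).tolist(),(-c["R"].T@c["t"]).round(3),c["R"].round(3).tolist())
E
```

```text
{'time_s': np.float64(0.0), 'qpos': array([71.051, 18.44 , -4.014, 83.176,  1.295, 78.54 , -3.261]), 'joint_velocities': array([ 0.033,  0.144,  0.   , -0.028, -0.044, -0.099,  0.02 ]), 'effort': array([ 0.0000e+00, -4.9129e+01, -4.0400e-01, -3.1253e+01, -6.4000e-02,
        4.4000e-02,  0.0000e+00]), 'tool_pos': array([ 0.22 , -0.612,  0.404]), 'tool_rot': array([-1.79888e+02,  7.00000e-03,  1.97570e+01]), 'force': array([ 1.24 , -0.04 , -0.791]), 'wrist_torque': array([ 0.044, -0.026,  0.007]), 'grasp_force': np.float64(0.0), 'grip_width': np.float64(0.087)}
scene [[456.6, 0.0, 312.6], [0.0, 456.6, 234.6], [0.0, 0.0, 1.0]] [1.108 0.479 0.984] [[-0.659, 0.752, 0.007], [0.566, 0.502, -0.654], [-0.495, -0.427, -0.757]]
top [[617.0, 0.0, 305.9], [0.0, 617.0, 248.0], [0.0, 0.0, 1.0]] [ 0.362 -0.02   1.846] [[0.012, -1.0, -0.002], [-0.996, -0.012, -0.094], [0.094, 0.003, -0.996]]
```

View pics/scene0.png

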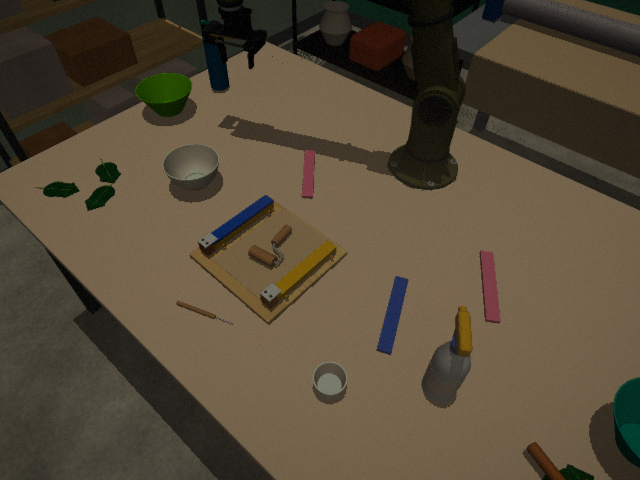

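View pics/top0.png

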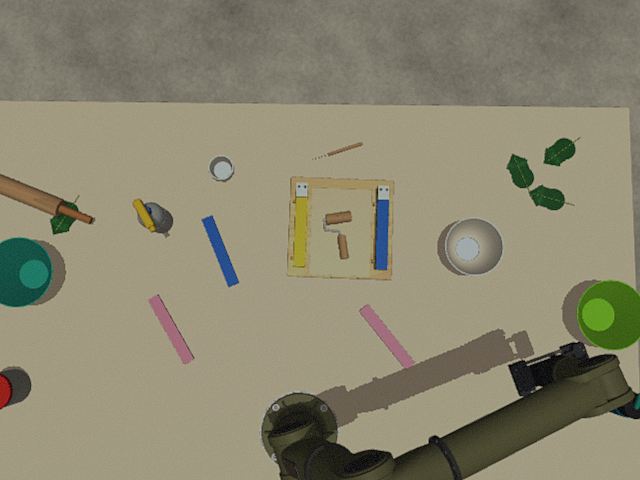

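Top view: the loose blue strip is at (220,251) and the bare yellow rail at (301,225), with its stop at (302,190). Look-alikes are the built-up blue strip at (382,235) and the pink strips at (171,329) and (386,336). The loose blue strip at (220,251), seen in the scene view at (393,314), fits the description.

```bash
cat > h.py <<'E'
import cv2, numpy as np
def ray(c,uv,z):
    K,R,t=c["camera_matrix"],c["R"],c["t"]; C=-R.T@t
    d=(np.c_[np.atleast_2d(uv),np.ones(len(np.atleast_2d(uv)))]@np.linalg.inv(K).T)@R
    return C+d*((z-C[2])/d[:,2])[:,None]
def blobs(img,lo,hi,amin=150):
    m=cv2.inRange(cv2.cvtColor(img,cv2.COLOR_RGB2HSV),lo,hi)
    m=cv2.morphologyEx(m,cv2.MORPH_CLOSE,np.ones((3,3)))
    return [c for c in cv2.findContours(m,0,2)[0] if cv2.contourArea(c)>amin]
BLUE=((108,120,40),(125,255,255)); YEL=((18,150,90),(32,255,255))
E
python3 - <<'E'
from h import *
C={n:dict(np.load(f"{n}0.npz")) for n in("scene","top")}
for n,c in C.items():
  for nm,rng,zs in(("blue",BLUE,(.010,.055)),("yel",YEL,(.039,.047,.054))):
    for b in blobs(c["img"],*rng):
      r=cv2.minAreaRect(b); print(n,nm,np.round(r[0],1),np.round(r[1],1),cv2.contourArea(b))
      box=cv2.boxPoints(r)
      for z in zs:
        p=ray(c,box,z)[:,:2]; e=sorted([(np.linalg.norm(p[1]-p[0]),p[1]-p[0]),(np.linalg.norm(p[2]-p[1]),p[2]-p[1])],key=lambda q:q[0])
        a=np.degrees(np.arctan2(e[1][1][1],e[1][1][0]))
        print("   z",z,"mid",p.mean(0).round(4),"size",round(e[1][0],3),round(e[0][0],3),"ang",round(a%180,2))
a=cv2.resize(C["top"]["img"][160:300,190:410],(792,504),interpolation=3)
cv2.imwrite("pics/crop1.png",a[:,:,::-1])
E
```

```text
scene blue [392.7 314.2] [14.1 75.2] 917.5
   z 0.01 mid [0.5282 0.2443] size 0.218 0.036 ang 23.39
   z 0.055 mid [0.5549 0.2551] size 0.208 0.034 ang 23.39
scene blue [240.8 217.9] [10.6 71.6] 617.0
   z 0.01 mid [ 0.5561 -0.2688] size 0.227 0.042 ang 178.5
   z 0.055 mid [ 0.5816 -0.2342] size 0.217 0.041 ang 178.5
scene yel [464.7 328.5] [45.6 11.7] 439.5
   z 0.039 mid [0.47   0.4004] size 0.121 0.029 ang 31.36
   z 0.047 mid [0.4754 0.4011] size 0.12 0.029 ang 31.36
   z 0.054 mid [0.4801 0.4017] size 0.119 0.028 ang 31.36
scene yel [305.1 265.5] [12.2 72.3] 774.5
   z 0.039 mid [0.5773 0.0012] size 0.209 0.038 ang 178.69
   z 0.047 mid [0.5818 0.0052] size 0.208 0.038 ang 178.69
   z 0.054 mid [0.5857 0.0088] size 0.206 0.038 ang 178.69
top blue [220.  250.7] [72.3 10.9] 704.5
   z 0.01 mid [0.5239 0.2427] size 0.218 0.033 ang 22.8
   z 0.055 mid [0.5199 0.2362] size 0.212 0.032 ang 22.8
top blue [381.7 234.4] [11.3 69.1] 699.5
   z 0.01 mid [ 0.5785 -0.2405] size 0.208 0.034 ang 178.39
   z 0.055 mid [ 0.5732 -0.2351] size 0.203 0.033 ang 178.39
top yel [144.2 215.2] [35.5  8.6] 252.0
   z 0.039 mid [0.6237 0.4655] size 0.107 0.025 ang 31.22
   z 0.047 mid [0.6226 0.4633] size 0.106 0.025 ang 31.22
   z 0.054 mid [0.6216 0.4614] size 0.106 0.025 ang 31.22
top yel [298.7 231.4] [13.6 69.2] 701.5
   z 0.039 mid [0.5812 0.0076] size 0.206 0.04 ang 178.8
   z 0.047 mid [0.5802 0.0075] size 0.205 0.04 ang 178.8
   z 0.054 mid [0.5794 0.0074] size 0.204 0.04 ang 178.8
```

View pics/crop1.png

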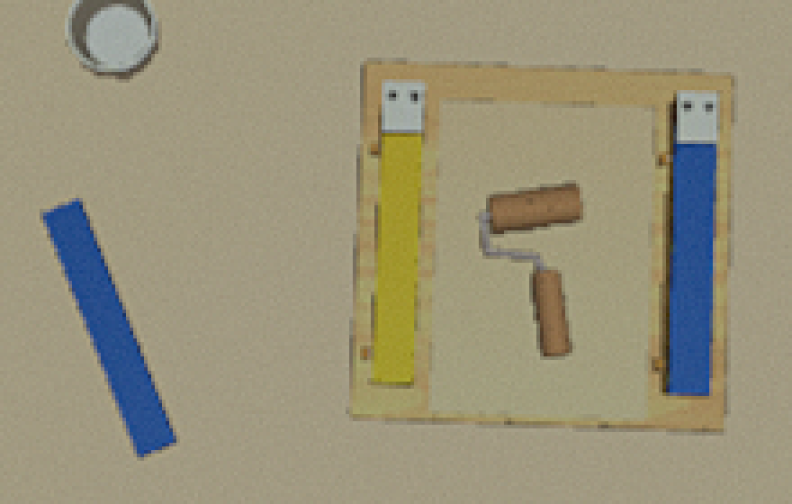

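The loose strip is at about (0.526, 0.243), yaw 23°, measured 218 x 34 mm. The bare rail's origin is at about (0.587, 0.005), yaw -1.4°, and its 240 mm spacing from the built-up guide checks. The crop confirms the choice, so I'm setting out.

>>> servo_tool(plan=[{"xyz": [36, -23.4, 0]}, {"xyz": [36, -23.4, 0]}, {"xyz": [36, -23.4, 0]}, {"xyz": [36, -23.4, 0]}, {"xyz": [36, -23.4, 0]}, {"xyz": [36, -23.4, 0]}, {"xyz": [36, -23.4, 0]}, {"xyz": [36, -23.4, 0]}, {"xyz": [36, -23.4, 0]}, {"xyz": [36, -23.4, 0]}])

```text
validation failed for argument at $.pl...
```

>>> servo_tool(plan=[{"xyz": [36, -23.4, 0], "twist": [0, 0, -3.2], "jaw": 0}, {"xyz": [36, -23.4, 0], "twist": [0, 0, -3.2], "jaw": 0}, {"xyz": [36, -23.4, 0], "twist": [0, 0, -3.2], "jaw": 0}, {"xyz": [36, -23.4, 0], "twist": [0, 0, -3.2], "jaw": 0}, {"xyz": [36, -23.4, 0], "twist": [0, 0, -3.2], "jaw": 0}, {"xyz": [36, -23.4, 0], "twist": [0, 0, -3.2], "jaw": 0}, {"xyz": [36, -23.4, 0], "twist": [0, 0, -3.2], "jaw": 0}, {"xyz": [36, -23.4, 0], "twist": [0, 0, -3.2], "jaw": 0}, {"xyz": [36, -23.4, 0], "twist": [0, 0, -3.2], "jaw": 0}, {"xyz": [36, -23.4, 0], "twist": [0, 0, -3.2], "jaw": 0}])

```text
time_s: 0.93
tool_pos: [0.4724, -0.278, 0.4046]
tool_rot: [180.0, 0.0, 22.9]
force: [0.7, -0.6, -0.9]
grip_width: 0.0871
grasp_force: 0.0
```

>>> servo_tool(plan=[{"xyz": [24.3, -45.5, 13.5], "twist": [0, 0, 0], "jaw": 0}, {"xyz": [24.3, -45.5, 13.5], "twist": [0, 0, 0], "jaw": 0}, {"xyz": [24.3, -45.5, 13.5], "twist": [0, 0, 0], "jaw": 0}, {"xyz": [24.3, -45.5, 13.5], "twist": [0, 0, 0], "jaw": 0}, {"xyz": [24.3, -45.5, 13.5], "twist": [0, 0, 0], "jaw": 0}, {"xyz": [24.3, -45.5, 13.5], "twist": [0, 0, 0], "jaw": 0}, {"xyz": [24.3, -45.5, 13.5], "twist": [0, 0, 0], "jaw": 0}, {"xyz": [24.3, -45.5, 13.5], "twist": [0, 0, 0], "jaw": 0}, {"xyz": [24.3, -45.5, 13.5], "twist": [0, 0, 0], "jaw": 0}, {"xyz": [24.3, -45.5, 13.5], "twist": [0, 0, 0], "jaw": 0}])

```text
time_s: 1.77
tool_pos: [0.5075, 0.1232, 0.2987]
tool_rot: [180.0, 0.0, 22.9]
force: [1.3, -0.3, -0.2]
grip_width: 0.0869
grasp_force: 0.0
```

```bash
python3 - <<'E'
from h import *
from cell import env
o=env.get_obs(); print(o["tool_pos"].round(4),o["tool_rot"].round(2),o["qpos"].round(1))
# edges of strip/rail in both views: sub-pixel, using row/col spans; rail edges in top view
for n in("scene","top"):
    c=env.read_camera(n); np.savez(f"{n}1.npz",**c); cv2.imwrite(f"pics/{n}1.png",c["img"][:,:,::-1])
E
```

```text
[0.5075 0.1232 0.2987] [179.97   0.    22.93] [ 20.5  10.9 -40.4 107.5   7.9  64.3 -89.9]
```

>>> servo_tool(plan=[{"xyz": [5.3, -9.9, 2.9], "twist": [0, 0, 0], "jaw": 0}, {"xyz": [5.3, -9.9, 2.9], "twist": [0, 0, 0], "jaw": 0}, {"xyz": [5.3, -9.9, 2.9], "twist": [0, 0, 0], "jaw": 0}, {"xyz": [5.3, -9.9, 2.9], "twist": [0, 0, 0], "jaw": 0}, {"xyz": [5.3, -9.9, 2.9], "twist": [0, 0, 0], "jaw": 0}, {"xyz": [5.3, -9.9, 2.9], "twist": [0, 0, 0], "jaw": 0}])

```text
time_s: 2.37
tool_pos: [0.5182, 0.2324, 0.2698]
tool_rot: [180.0, 0.1, 22.9]
force: [-0.1, -0.1, -0.0]
grip_width: 0.087
grasp_force: 0.0
```

```bash
python3 - <<'E'
from h import *
from cell import env
o=env.get_obs(); print(o["tool_pos"].round(4),o["tool_rot"].round(2),o["qpos"].round(1),o["force"].round(2))
c=env.read_camera("scene")
a=cv2.resize(c["img"][150:370,240:520],(760,597),interpolation=3); cv2.imwrite("pics/s2.png",a[:,:,::-1])
for n in("top",):
  c=env.read_camera(n)
  for b in blobs(c["img"],*BLUE,60): print(n,cv2.minAreaRect(b),cv2.contourArea(b))
  np.savez("top2.npz",**c)
# rail and board lines in unobstructed first top frame: fit left/right yellow edges per row
c=dict(np.load("top0.npz")); hsv=cv2.cvtColor(c["img"],cv2.COLOR_RGB2HSV)
def edges(rng,u0,u1,v0,v1,z):
    m=cv2.inRange(hsv,*rng)[v0:v1,u0:u1]>0
    L=[];Rr=[]
    for i,r in enumerate(m):
        w=np.flatnonzero(r)
        if len(w)>6: L.append((u0+w[0]-.5,v0+i)); Rr.append((u0+w[-1]+.5,v0+i))
    out=[]
    for e in(L,Rr):
        p=ray(c,np.array(e),z)[:,:2]; k=np.polyfit(p[:,0],p[:,1],1); k=np.polyfit(*p[np.abs(np.polyval(k,p[:,0])-p[:,1])<.002].T,1)
        out.append((np.degrees(np.arctan(k[0])).round(2),np.polyval(k,.587).round(4)))
    return out,ray(c,np.array([[u0+u1,2*L[0][1]-1],[u0+u1,2*L[-1][1]+1]])/2,z)[:,0].round(4)
print("yel",edges(YEL,285,325,170,275,.047)); print("built",edges(BLUE,365,400,170,280,.055))
E
```

```text
[0.5182 0.2324 0.2698] [1.7996e+02 8.0000e-02 2.2940e+01] [   9.1   19.5  -42.1  102.8   14.6   63.2 -105.1] [-0.12 -0.07 -0.02]
top ((381.6280212402344, 234.39247131347656), (11.38449764251709, 69.11222839355469), 1.5911403894424438) 703.5
yel ([(np.float64(-1.35), np.float64(0.0199)), (np.float64(-1.44), np.float64(-0.0126))], array([0.6836, 0.4796]))
built ([(np.float64(-1.19), np.float64(-0.2188)), (np.float64(-1.65), np.float64(-0.2518))], array([0.6758, 0.4729]))
```

View pics/s2.png

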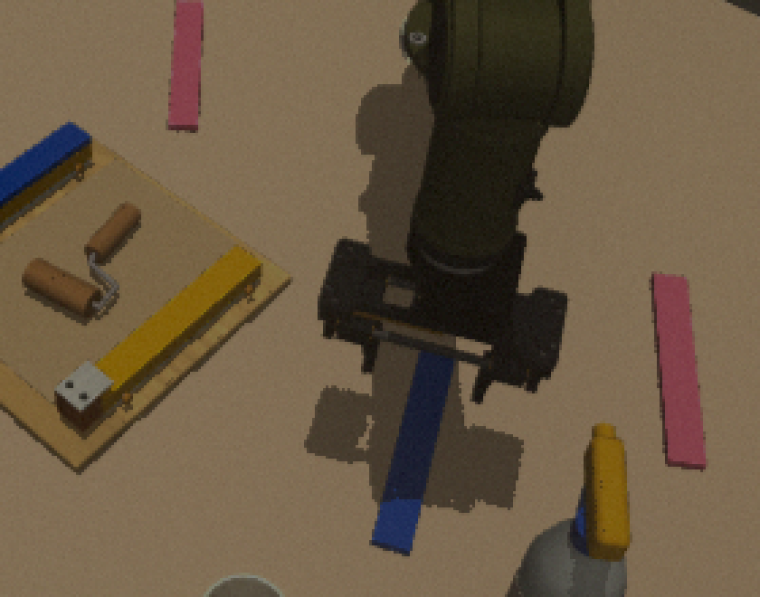

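The tool is over the blue strip: the scene crop shows it between the open fingers at about (430,430), with nothing else near. Next I descend and close gently.

>>> servo_tool(newtons=25, plan=[{"xyz": [1.1, -0.7, 3], "twist": [0, 0, 0], "jaw": 0}, {"xyz": [1.1, -0.7, 5.5], "twist": [0, 0, 0], "jaw": 0}, {"xyz": [1.1, -0.7, 7.5], "twist": [0, 0, 0], "jaw": 0}, {"xyz": [1.1, -0.7, 8.5], "twist": [0, 0, 0], "jaw": 0}, {"xyz": [1.1, -0.7, 8.5], "twist": [0, 0, 0], "jaw": 0}, {"xyz": [1.1, -0.7, 8.5], "twist": [0, 0, 0], "jaw": 0}, {"xyz": [1.1, -0.7, 8.5], "twist": [0, 0, 0], "jaw": 0.4}, {"xyz": [1.1, -0.7, 8.5], "twist": [0, 0, 0], "jaw": 0.55}, {"xyz": [1.1, -0.7, 8.5], "twist": [0, 0, 0], "jaw": 0.55}, {"xyz": [1.1, -0.7, 8.5], "twist": [0, 0, 0], "jaw": 0.55}])

```text
time_s: 3.3
tool_pos: [0.5257, 0.244, 0.1857]
tool_rot: [180.0, -0.0, 22.9]
force: [-0.9, 0.1, 0.2]
grip_width: 0.0677
grasp_force: 0.0
```

>>> servo_tool(newtons=25, plan=[{"xyz": [0, 0, 0], "twist": [0, 0, 0], "jaw": 0.7}, {"xyz": [0, 0, 0], "twist": [0, 0, 0], "jaw": 1}, {"xyz": [0, 0, 0], "twist": [0, 0, 0], "jaw": 1}, {"xyz": [0, 0, 0], "twist": [0, 0, 0], "jaw": 1}])

```text
time_s: 3.63
tool_pos: [0.5255, 0.2441, 0.1852]
tool_rot: [180.0, 0.0, 23.0]
force: [0.3, 0.7, 0.0]
grip_width: 0.0421
grasp_force: 0.0
```

>>> servo_tool(newtons=25, plan=[{"xyz": [0, 0, 0], "twist": [0, 0, 0], "jaw": 1}, {"xyz": [0, 0, 0], "twist": [0, 0, 0], "jaw": 1}, {"xyz": [0, 0, 0], "twist": [0, 0, 0], "jaw": 1}, {"xyz": [0, 0, 0], "twist": [0, 0, 0], "jaw": 1}, {"xyz": [0, 0, 0], "twist": [0, 0, 0], "jaw": 1}])

```text
time_s: 4.05
tool_pos: [0.5255, 0.2441, 0.1852]
tool_rot: [180.0, 0.0, 23.0]
force: [0.3, -0.3, 0.5]
grip_width: 0.0335
grasp_force: 25.0
```

>>> servo_tool(plan=[{"xyz": [0, 0, -3], "twist": [0, 0, 0], "jaw": 1}, {"xyz": [0, 0, -6], "twist": [0, 0, 0], "jaw": 1}, {"xyz": [0, 0, -8.5], "twist": [0, 0, 0], "jaw": 1}, {"xyz": [-1.5, 3.0, -8.5], "twist": [0, 0, 4], "jaw": 1}, {"xyz": [-3.2, 6.8, -8.5], "twist": [0, 0, 8], "jaw": 1}, {"xyz": [-5.0, 10.6, -8.5], "twist": [0, 0, 13], "jaw": 1}, {"xyz": [-6.8, 14.3, -8.5], "twist": [0, 0, 18], "jaw": 1}, {"xyz": [-8.5, 18, -8.5], "twist": [0, 0, 22], "jaw": 1}, {"xyz": [-10.2, 21.5, -8.5], "twist": [0, 0, 24.4], "jaw": 1}, {"xyz": [-10.2, 21.5, -8.5], "twist": [0, 0, 24.4], "jaw": 1}])

```text
time_s: 4.88
tool_pos: [0.5149, -0.0032, 0.2698]
tool_rot: [179.7, 0.1, -2.2]
force: [0.7, -0.5, -1.0]
grip_width: 0.0336
grasp_force: 25.0
```

>>> servo_tool(plan=[{"xyz": [0, 0, 0], "twist": [0, 0, 0], "jaw": 1}, {"xyz": [0, 0, 0], "twist": [0, 0, 0], "jaw": 1}, {"xyz": [0, 0, 0], "twist": [0, 0, 0], "jaw": 1}])

```text
time_s: 5.13
tool_pos: [0.5154, 0.008, 0.2703]
tool_rot: [-180.0, -0.0, -1.3]
force: [0.1, 0.2, -0.3]
grip_width: 0.0334
grasp_force: 25.0
```

```bash
python3 - <<'E'
from h import *
from cell import env
o=env.get_obs(); print({k:np.round(o[k],4) for k in("tool_pos","tool_rot","qpos","force","grip_width","grasp_force","wrist_torque")})
T=[]
for n in("scene","top"):
  c=env.read_camera(n); np.savez(f"{n}3.npz",**c)
  T.append(cv2.resize(c["img"][150:360,200:420] if n=="scene" else c["img"][160:370,220:440],(400,382),interpolation=3))
  for b in blobs(c["img"],*BLUE,40): print(n,cv2.minAreaRect(b),cv2.contourArea(b))
cv2.imwrite("pics/p3.png",np.hstack(T)[:,:,::-1])
E
```

```text
{'tool_pos': array([0.5154, 0.008 , 0.2703]), 'tool_rot': array([-1.799556e+02, -3.700000e-03, -1.283800e+00]), 'qpos': array([  27.0675,   11.0368,  -33.5731,  110.2079,    6.9205,   60.7314,
       -100.6935]), 'force': array([ 0.0518,  0.176 , -0.2552]), 'grip_width': np.float64(0.0334), 'grasp_force': np.float64(25.0), 'wrist_torque': array([ 0.0638, -0.0207,  0.0027])}
scene ((309.3524475097656, 251.12295532226562), (12.419578552246094, 42.380210876464844), 50.19443130493164) 427.5
scene ((242.19903564453125, 217.23025512695312), (11.085820198059082, 68.5745849609375), 54.865806579589844) 645.0
top ((299.0, 217.5), (5.0, 10.0), 90.0) 43.0
top ((381.6459655761719, 234.389892578125), (11.366789817810059, 69.11465454101562), 1.6365771293640137) 701.5
```

View pics/p3.png

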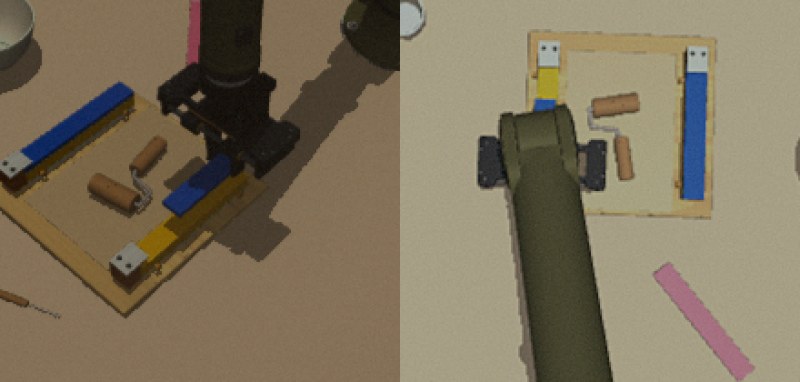

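Left (scene): the strip hangs level over the rail with its front end at about (165,210). Right (top): the front end shows at about (545,100), just over the yellow rail. I'll measure that front end.

```bash
python3 - <<'E'
from h import *
c=dict(np.load("top3.npz")); hsv=cv2.cvtColor(c["img"],cv2.COLOR_RGB2HSV)
m=cv2.inRange(hsv,*BLUE)[205:232,285:315]
for r in range(27):
    w=np.flatnonzero(m[r]); 
    if len(w): print(205+r,285+w[0],285+w[-1])
zt=.2703-.1852+.010
for b in blobs(c["img"],*BLUE,40):
    x,y,w,h=cv2.boundingRect(b)
    if x<320: print("front left/right (top, z=%.3f)"%zt,ray(c,[[x-.5,y-.5],[x+w-.5,y-.5]],zt).round(4))
m=cv2.inRange(hsv,*YEL)[185:215,285:315]
for r in (8,14,20,25):
    w=np.flatnonzero(m[r]); print("yel row",185+r,285+w[:1],285+w[-1:], ray(c,[[284.5+w[0],185+r],[285.5+w[-1],185+r]],.047)[:,:2].round(4).tolist()) if len(w) else 0
s=dict(np.load("scene3.npz"))
for b in blobs(s["img"],*BLUE,40):
    if cv2.boundingRect(b)[0]>275:
        p=cv2.approxPolyDP(b,3,True)[:,0]; print(p.tolist()); print(ray(s,p,zt)[:,:2].round(4).tolist()); print("under",ray(s,p,zt-.01)[:,:2].round(4).tolist())
E
```

```text
215 295 304
216 295 304
217 295 304
218 294 304
219 294 304
220 294 299
front left/right (top, z=0.095) [[ 0.6224  0.0223  0.0951]
 [ 0.6228 -0.0092  0.0951]]
yel row 199 [296] [306] [[0.6758, 0.0182], [0.6762, -0.0143]]
yel row 205 [296] [306] [[0.6579, 0.018], [0.6583, -0.0145]]
yel row 210 [296] [306] [[0.643, 0.0178], [0.6434, -0.0146]]
[[326, 238], [319, 235], [290, 261], [299, 267], [322, 248]]
[[0.5121, 0.011], [0.5163, -0.009], [0.6272, -0.0073], [0.6261, 0.0215], [0.544, 0.0247]]
under [[0.5054, 0.0057], [0.5097, -0.0145], [0.6218, -0.0128], [0.6207, 0.0163], [0.5376, 0.0196]]
```

>>> servo_tool(plan=[{"xyz": [0, 0, 1.5], "twist": [0, 0, 0.1], "jaw": 1}, {"xyz": [0, 0, 2.7], "twist": [0, 0, 0.1], "jaw": 1}, {"xyz": [0, 0, 2.7], "twist": [0, 0, 0.1], "jaw": 1}, {"xyz": [0, 0, 2.7], "twist": [0, 0, 0.1], "jaw": 1}, {"xyz": [0, 0, 2.7], "twist": [0, 0, 0.1], "jaw": 1}, {"xyz": [0, 0, 2.7], "twist": [0, 0, 0.1], "jaw": 1}])

```text
time_s: 5.73
tool_pos: [0.5157, 0.0066, 0.2437]
tool_rot: [180.0, -0.0, -1.5]
force: [-0.2, 0.4, -0.3]
grip_width: 0.0338
grasp_force: 25.0
```

```bash
python3 - <<'E'
from h import *
from cell import env
o=env.get_obs(); print({k:np.round(o[k],4) for k in("tool_pos","tool_rot","force","grip_width","grasp_force")})
s=dict(np.load("scene0.npz")); m=cv2.inRange(cv2.cvtColor(s["img"],cv2.COLOR_RGB2HSV),*YEL)
# silhouette (-y) top edge: topmost yellow pixel per column, and open-end corner
cols=np.arange(285,328); e=np.array([(u,np.flatnonzero(m[200:300,u])[0]+199.5) for u in cols if m[200:300,u].any()])
for z in(.039,.043,.047,.051,.054):
    p=ray(s,e,z); k=np.polyfit(p[:,0],p[:,1],1); print(z,np.polyval(k,.589).round(4),np.degrees(np.arctan(k[0])).round(2))
E
```

```text
{'tool_pos': array([0.5157, 0.0066, 0.2437]), 'tool_rot': array([ 1.799982e+02, -4.790000e-02, -1.520200e+00]), 'force': array([-0.1666,  0.3739, -0.2594]), 'grip_width': np.float64(0.0338), 'grasp_force': np.float64(24.9998)}
0.039 -0.0169 -1.4
0.043 -0.0147 -1.4
0.047 -0.0126 -1.4
0.051 -0.0104 -1.4
0.054 -0.0088 -1.4
```

>>> servo_tool(plan=[{"xyz": [0, 0.05, 0.3], "twist": [0, 0, 0], "jaw": 1}, {"xyz": [0, 0.05, 0.5], "twist": [0, 0, 0], "jaw": 1}, {"xyz": [0, 0.05, 0.5], "twist": [0, 0, 0], "jaw": 1}, {"xyz": [0, 0.05, 0.5], "twist": [0, 0, 0], "jaw": 1}])

```text
time_s: 6.07
tool_pos: [0.5153, 0.0057, 0.2382]
tool_rot: [180.0, 0.0, -1.6]
force: [-0.9, -0.2, -1.3]
grip_width: 0.0339
grasp_force: 25.0
```

>>> servo_tool(plan=[{"xyz": [0, 0, 0.1], "twist": [0, 0, 0], "jaw": 1}, {"xyz": [0, 0, 0.2], "twist": [0, 0, 0], "jaw": 1}, {"xyz": [0, 0, 0.2], "twist": [0, 0, 0], "jaw": 1}, {"xyz": [0, 0, 0.2], "twist": [0, 0, 0], "jaw": 1}])

```text
time_s: 6.4
tool_pos: [0.5154, 0.0058, 0.2362]
tool_rot: [180.0, 0.0, -1.5]
force: [1.0, 0.3, -0.9]
grip_width: 0.0335
grasp_force: 25.0
```

>>> servo_tool(plan=[{"xyz": [0, 0, 0.1], "twist": [0, 0, 0], "jaw": 1}, {"xyz": [0, 0, 0.15], "twist": [0, 0, 0], "jaw": 1}, {"xyz": [0, 0, 0.15], "twist": [0, 0, 0], "jaw": 1}, {"xyz": [0, 0, 0.15], "twist": [0, 0, 0], "jaw": 1}])

```text
time_s: 6.73
tool_pos: [0.5154, 0.0058, 0.2347]
tool_rot: [180.0, 0.0, -1.5]
force: [0.6, 0.1, -0.9]
grip_width: 0.0335
grasp_force: 25.0
```

>>> servo_tool(plan=[{"xyz": [0, 0, 0.1], "twist": [0, 0, 0], "jaw": 1}, {"xyz": [0, 0, 0.15], "twist": [0, 0, 0], "jaw": 1}, {"xyz": [0, 0, 0.15], "twist": [0, 0, 0], "jaw": 1}, {"xyz": [0, 0, 0.15], "twist": [0, 0, 0], "jaw": 1}])

```text
time_s: 7.07
tool_pos: [0.5154, 0.0058, 0.2332]
tool_rot: [180.0, 0.0, -1.5]
force: [-0.6, -0.7, -0.3]
grip_width: 0.0335
grasp_force: 25.0
```

>>> servo_tool(plan=[{"xyz": [0, 0, 0.1], "twist": [0, 0, 0], "jaw": 1}, {"xyz": [0, 0, 0.1], "twist": [0, 0, 0], "jaw": 1}, {"xyz": [0, 0, 0.1], "twist": [0, 0, 0], "jaw": 1}])

```text
time_s: 7.32
tool_pos: [0.5154, 0.0058, 0.2322]
tool_rot: [180.0, 0.0, -1.5]
force: [-0.6, 0.2, -1.7]
grip_width: 0.0337
grasp_force: 25.0
```

>>> servo_tool(plan=[{"xyz": [0, 0, 0.1], "twist": [0, 0, 0], "jaw": 1}, {"xyz": [0, 0, 0.1], "twist": [0, 0, 0], "jaw": 1}, {"xyz": [0, 0, 0.1], "twist": [0, 0, 0], "jaw": 1}])

```text
time_s: 7.57
tool_pos: [0.5154, 0.0058, 0.2312]
tool_rot: [180.0, 0.0, -1.5]
force: [0.1, -0.1, 0.3]
grip_width: 0.0338
grasp_force: 25.0
```

>>> servo_tool(plan=[{"xyz": [0, 0, 0.1], "twist": [0, 0, 0], "jaw": 1}, {"xyz": [0, 0, 0.1], "twist": [0, 0, 0], "jaw": 1}, {"xyz": [0, 0, 0.1], "twist": [0, 0, 0], "jaw": 1}])

```text
time_s: 7.82
tool_pos: [0.5154, 0.0058, 0.2302]
tool_rot: [180.0, 0.0, -1.5]
force: [-0.1, -0.4, -1.0]
grip_width: 0.0338
grasp_force: 25.0
```

>>> servo_tool(plan=[{"xyz": [0, 0, 0.1], "twist": [0, 0, 0], "jaw": 1}, {"xyz": [0, 0, 0.1], "twist": [0, 0, 0], "jaw": 1}, {"xyz": [0, 0, 0.1], "twist": [0, 0, 0], "jaw": 1}])

```text
time_s: 8.07
tool_pos: [0.5154, 0.0058, 0.2292]
tool_rot: [180.0, 0.0, -1.5]
force: [-1.0, 0.3, -0.4]
grip_width: 0.0335
grasp_force: 25.0
```

>>> servo_tool(plan=[{"xyz": [0, 0, 0.1], "twist": [0, 0, 0], "jaw": 1}, {"xyz": [0, 0, 0.1], "twist": [0, 0, 0], "jaw": 1}, {"xyz": [0, 0, 0.1], "twist": [0, 0, 0], "jaw": 1}])

```text
time_s: 8.32
tool_pos: [0.5155, 0.0059, 0.2286]
tool_rot: [180.0, -0.0, -1.5]
force: [-1.6, -0.6, 4.1]
grip_width: 0.0332
grasp_force: 25.0
```

>>> servo_tool(plan=[{"xyz": [0, 0, 0.1], "twist": [0, 0, 0], "jaw": 1}, {"xyz": [0, 0, 0.1], "twist": [0, 0, 0], "jaw": 1}, {"xyz": [0, 0, 0.1], "twist": [0, 0, 0], "jaw": 1}])

```text
time_s: 8.57
tool_pos: [0.5156, 0.0059, 0.2286]
tool_rot: [180.0, -0.0, -1.5]
force: [-4.2, -0.7, 11.0]
grip_width: 0.0333
grasp_force: 25.0
```

Contact came at TCP z ≈ 0.2286, so the rail top is at about 0.043, and the press is about 11 N. I'll start the slide and watch the force.

>>> servo_tool(plan=[{"xyz": [0.05, 0, -0.02], "twist": [0, 0, 0], "jaw": 1}, {"xyz": [0.15, 0, -0.02], "twist": [0, 0, 0], "jaw": 1}, {"xyz": [0.3, 0, -0.02], "twist": [0, 0, 0], "jaw": 1}, {"xyz": [0.45, 0, -0.02], "twist": [0, 0, 0], "jaw": 1}, {"xyz": [0.6, 0, -0.02], "twist": [0, 0, 0], "jaw": 1}, {"xyz": [0.75, 0, -0.02], "twist": [0, 0, 0], "jaw": 1}])

```text
time_s: 9.07
tool_pos: [0.5228, 0.0058, 0.2286]
tool_rot: [180.0, 0.1, -1.5]
force: [-5.1, 0.2, 11.5]
grip_width: 0.0337
grasp_force: 25.0
```

>>> servo_tool(plan=[{"xyz": [0.15, 0, -0.01], "twist": [0, 0, 0], "jaw": 1}, {"xyz": [0.3, 0, -0.02], "twist": [0, 0, 0], "jaw": 1}, {"xyz": [0.45, 0, -0.02], "twist": [0, 0, 0], "jaw": 1}, {"xyz": [0.6, 0, -0.02], "twist": [0, 0, 0], "jaw": 1}, {"xyz": [0.75, 0, -0.02], "twist": [0, 0, 0], "jaw": 1}, {"xyz": [0.9, 0, -0.02], "twist": [0, 0, 0], "jaw": 1}, {"xyz": [1.05, 0, -0.02], "twist": [0, 0, 0], "jaw": 1}, {"xyz": [1.2, 0, -0.02], "twist": [0, 0, 0], "jaw": 1}, {"xyz": [1.35, 0, -0.02], "twist": [0, 0, 0], "jaw": 1}, {"xyz": [1.5, 0, -0.02], "twist": [0, 0, 0], "jaw": 1}])

```text
time_s: 9.9
tool_pos: [0.5378, 0.0055, 0.2286]
tool_rot: [180.0, 0.0, -1.5]
force: [-4.4, -0.5, 8.8]
grip_width: 0.0335
grasp_force: 25.0
```

>>> servo_tool(plan=[{"xyz": [0.15, 0, 0], "twist": [0, 0, 0], "jaw": 1}, {"xyz": [0.3, 0, 0], "twist": [0, 0, 0], "jaw": 1}, {"xyz": [0.45, 0, 0], "twist": [0, 0, 0], "jaw": 1}, {"xyz": [0.6, 0, 0], "twist": [0, 0, 0], "jaw": 1}, {"xyz": [0.7, 0, 0], "twist": [0, 0, 0], "jaw": 1}])

```text
time_s: 10.32
tool_pos: [0.5449, 0.0053, 0.2286]
tool_rot: [180.0, 0.0, -1.5]
force: [-3.9, 0.7, 8.8]
grip_width: 0.0334
grasp_force: 25.0
```

```bash
python3 - <<'E'
from h import *
from cell import env
T=[]
for n in("scene","top"):
  c=env.read_camera(n); np.savez(f"{n}4.npz",**c)
  i=c["img"][200:310,250:365] if n=="scene" else c["img"][175:285,250:365]
  T.append(cv2.resize(i,(400,382),interpolation=3))
  if n=="top":
    hsv=cv2.cvtColor(c["img"],cv2.COLOR_RGB2HSV)
    for r in range(194,226,2):
      q=[]
      for rng in(YEL,BLUE):
        w=np.flatnonzero(cv2.inRange(hsv,*rng)[r,285:316])
        q.append((285+int(w[0]),285+int(w[-1])) if len(w) else None)
      print(r,q)
cv2.imwrite("pics/p4.png",np.hstack(T)[:,:,::-1])
o=env.get_obs(); print(o["force"].round(1),o["tool_pos"].round(4))
E
```

```text
194 [None, None]
196 [None, None]
198 [(296, 306), None]
200 [(296, 306), None]
202 [(295, 306), None]
204 [(296, 306), None]
206 [None, None]
208 [None, (296, 305)]
210 [None, (296, 299)]
212 [None, None]
214 [None, None]
216 [None, None]
218 [None, None]
220 [None, None]
222 [None, None]
224 [None, None]
[-3.6 -1.2  8.1] [0.545  0.0052 0.2286]
```

View pics/p4.png

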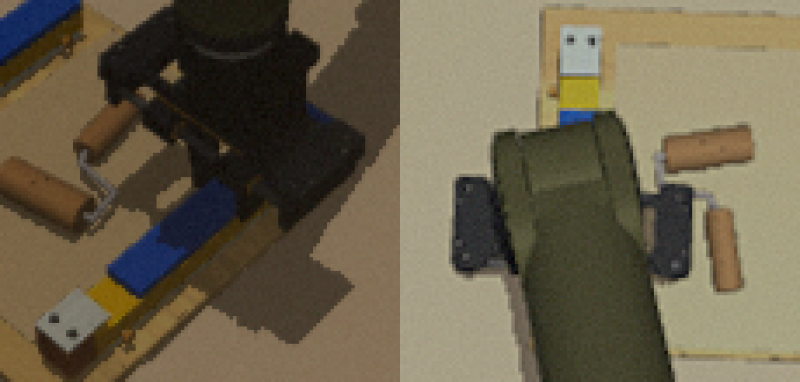

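Scene (left): the strip lies flat on the rail with its front at about (120,275), lined up with the stop at (70,320). Top (right): the blue and yellow edges match to within a pixel. I'll keep sliding under the same load.

>>> servo_tool(plan=[{"xyz": [0.15, 0, 0], "twist": [0, 0, 0], "jaw": 1}, {"xyz": [0.3, 0, 0], "twist": [0, 0, 0], "jaw": 1}, {"xyz": [0.45, 0, 0], "twist": [0, 0, 0], "jaw": 1}, {"xyz": [0.6, 0, 0], "twist": [0, 0, 0], "jaw": 1}, {"xyz": [0.75, 0, 0], "twist": [0, 0, 0], "jaw": 1}, {"xyz": [0.9, 0, 0], "twist": [0, 0, 0], "jaw": 1}, {"xyz": [1.05, 0, 0], "twist": [0, 0, 0], "jaw": 1}, {"xyz": [1.2, 0, 0], "twist": [0, 0, 0], "jaw": 1}, {"xyz": [1.35, 0, 0], "twist": [0, 0, 0], "jaw": 1}, {"xyz": [1.5, 0, 0], "twist": [0, 0, 0], "jaw": 1}])

```text
time_s: 11.25
tool_pos: [0.5598, 0.0049, 0.2286]
tool_rot: [180.0, 0.0, -1.5]
force: [-3.7, -0.2, 9.1]
grip_width: 0.0336
grasp_force: 25.0
```

>>> servo_tool(plan=[{"xyz": [0.15, 0, 0], "twist": [0, 0, 0], "jaw": 1}, {"xyz": [0.3, 0, 0], "twist": [0, 0, 0], "jaw": 1}, {"xyz": [0.45, 0, 0], "twist": [0, 0, 0], "jaw": 1}, {"xyz": [0.6, 0, 0], "twist": [0, 0, 0], "jaw": 1}, {"xyz": [0.75, 0, 0], "twist": [0, 0, 0], "jaw": 1}, {"xyz": [0.9, 0, 0], "twist": [0, 0, 0], "jaw": 1}, {"xyz": [1.05, 0, 0], "twist": [0, 0, 0], "jaw": 1}, {"xyz": [1.2, 0, 0], "twist": [0, 0, 0], "jaw": 1}])

```text
time_s: 11.92
tool_pos: [0.5718, 0.0046, 0.2286]
tool_rot: [180.0, 0.0, -1.5]
force: [-3.9, 0.7, 8.8]
grip_width: 0.0338
grasp_force: 25.0
```

>>> servo_tool(plan=[{"xyz": [0.1, 0, 0], "twist": [0, 0, 0], "jaw": 1}, {"xyz": [0.2, 0, 0], "twist": [0, 0, 0], "jaw": 1}, {"xyz": [0.3, 0, 0], "twist": [0, 0, 0], "jaw": 1}, {"xyz": [0.4, 0, 0], "twist": [0, 0, 0], "jaw": 1}, {"xyz": [0.5, 0, 0], "twist": [0, 0, 0], "jaw": 1}, {"xyz": [0.6, 0, 0], "twist": [0, 0, 0], "jaw": 1}])

```text
time_s: 12.42
tool_pos: [0.5778, 0.0044, 0.2286]
tool_rot: [180.0, 0.0, -1.5]
force: [-3.9, 0.5, 8.1]
grip_width: 0.0341
grasp_force: 25.0
```

>>> servo_tool(plan=[{"xyz": [0.1, 0, 0], "twist": [0, 0, 0], "jaw": 1}, {"xyz": [0.2, 0, 0], "twist": [0, 0, 0], "jaw": 1}, {"xyz": [0.3, 0, 0], "twist": [0, 0, 0], "jaw": 1}, {"xyz": [0.4, 0, 0], "twist": [0, 0, 0], "jaw": 1}, {"xyz": [0.5, 0, 0], "twist": [0, 0, 0], "jaw": 1}])

```text
time_s: 12.83
tool_pos: [0.5828, 0.0043, 0.2286]
tool_rot: [180.0, 0.0, -1.5]
force: [-4.4, 0.4, 8.2]
grip_width: 0.0336
grasp_force: 25.0
```

>>> servo_tool(plan=[{"xyz": [0.1, 0, 0], "twist": [0, 0, 0], "jaw": 1}, {"xyz": [0.2, 0, 0], "twist": [0, 0, 0], "jaw": 1}, {"xyz": [0.3, 0, 0], "twist": [0, 0, 0], "jaw": 1}])

```text
time_s: 13.08
tool_pos: [0.5858, 0.0041, 0.2286]
tool_rot: [180.0, 0.0, -1.5]
force: [-3.8, 0.3, 9.0]
grip_width: 0.0334
grasp_force: 25.0
```

>>> servo_tool(plan=[{"xyz": [0.05, 0, 0], "twist": [0, 0, 0], "jaw": 1}, {"xyz": [0.1, 0, 0], "twist": [0, 0, 0], "jaw": 1}, {"xyz": [0.15, 0, 0], "twist": [0, 0, 0], "jaw": 1}])

```text
time_s: 13.33
tool_pos: [0.5873, 0.0041, 0.2286]
tool_rot: [180.0, 0.0, -1.5]
force: [-3.8, -0.4, 9.2]
grip_width: 0.0335
grasp_force: 25.0
```

>>> servo_tool(plan=[{"xyz": [0.05, 0, 0], "twist": [0, 0, 0], "jaw": 1}, {"xyz": [0.1, 0, 0], "twist": [0, 0, 0], "jaw": 1}, {"xyz": [0.15, 0, 0], "twist": [0, 0, 0], "jaw": 1}])

```text
time_s: 13.58
tool_pos: [0.5888, 0.0041, 0.2286]
tool_rot: [180.0, 0.0, -1.5]
force: [-2.7, 0.5, 8.4]
grip_width: 0.0337
grasp_force: 25.0
```

>>> servo_tool(plan=[{"xyz": [0.05, 0, 0], "twist": [0, 0, 0], "jaw": 1}, {"xyz": [0.1, 0, 0], "twist": [0, 0, 0], "jaw": 1}, {"xyz": [0.1, 0, 0], "twist": [0, 0, 0], "jaw": 1}])

```text
time_s: 13.83
tool_pos: [0.5895, 0.0041, 0.2286]
tool_rot: [180.0, 0.1, -1.5]
force: [-5.2, -0.5, 9.5]
grip_width: 0.0335
grasp_force: 25.0
```

>>> servo_tool(plan=[{"xyz": [0.05, 0, 0], "twist": [0, 0, 0], "jaw": 1}, {"xyz": [0.1, 0, 0], "twist": [0, 0, 0], "jaw": 1}, {"xyz": [0.1, 0, 0], "twist": [0, 0, 0], "jaw": 1}])

```text
time_s: 14.08
tool_pos: [0.5899, 0.0041, 0.2286]
tool_rot: [180.0, 0.2, -1.5]
force: [-8.6, -1.5, 12.6]
grip_width: 0.0334
grasp_force: 25.0
```

The strip is against the stop: the x force rose and motion ceased at TCP x = 0.590. I'll relax the push, open partway to stay clear of the roller, and rise.

>>> servo_tool(plan=[{"xyz": [-0.06, 0, -0.04], "twist": [0, 0, 0], "jaw": 1}, {"xyz": [-0.12, 0, -0.08], "twist": [0, 0, 0], "jaw": 1}, {"xyz": [-0.12, 0, -0.08], "twist": [0, 0, 0], "jaw": 1}])

```text
time_s: 14.33
tool_pos: [0.5894, 0.004, 0.2286]
tool_rot: [180.0, 0.0, -1.5]
force: [-3.4, 0.0, 5.3]
grip_width: 0.0338
grasp_force: 25.0
```

>>> servo_tool(plan=[{"xyz": [0, 0, 0], "twist": [0, 0, 0], "jaw": 0.5}, {"xyz": [0, 0, 0], "twist": [0, 0, 0], "jaw": 0.5}, {"xyz": [0, 0, 0], "twist": [0, 0, 0], "jaw": 0.5}, {"xyz": [0, 0, 0], "twist": [0, 0, 0], "jaw": 0.5}])

```text
time_s: 14.67
tool_pos: [0.5898, 0.0036, 0.2281]
tool_rot: [180.0, -0.0, -1.6]
force: [-0.2, 0.6, -0.4]
grip_width: 0.0427
grasp_force: 0.0
```

>>> servo_tool(plan=[{"xyz": [0, 0, -2], "twist": [0, 0, 0], "jaw": 0.5}, {"xyz": [0, 0, -5], "twist": [0, 0, 0], "jaw": 0.5}, {"xyz": [0, 0, -9], "twist": [0, 0, 0], "jaw": 0.5}, {"xyz": [-3, -3, -11], "twist": [0, 0, 0], "jaw": 0.5}, {"xyz": [-6, -6, -11], "twist": [0, 0, 0], "jaw": 0.5}, {"xyz": [-7, -10, -11], "twist": [0, 0, 0], "jaw": 0.5}, {"xyz": [-7, -14, -11], "twist": [0, 0, 0], "jaw": 0.5}, {"xyz": [-7, -18, -11], "twist": [0, 0, 0], "jaw": 0.5}, {"xyz": [-7, -18, -11], "twist": [0, 0, 0], "jaw": 0.5}, {"xyz": [-7, -18, -11], "twist": [0, 0, 0], "jaw": 0.5}])

```text
time_s: 15.5
tool_pos: [0.5237, 0.189, 0.3386]
tool_rot: [-179.9, -0.0, -1.2]
force: [0.6, -0.8, 0.4]
grip_width: 0.0434
grasp_force: 0.0
```

```bash
python3 - <<'E'
from h import *
from cell import env
T=[]
for n in("scene","top"):
  c=env.read_camera(n)
  i=c["img"][180:310,190:360] if n=="scene" else c["img"][170:285,260:410]
  T.append(cv2.resize(i,(400,306),interpolation=3))
  if n=="top":
    hsv=cv2.cvtColor(c["img"],cv2.COLOR_RGB2HSV)
    for r in range(195,282,6):
      q=[]
      for rng in(YEL,BLUE):
        w=np.flatnonzero(cv2.inRange(hsv,*rng)[r,285:316])
        q.append((285+int(w[0]),285+int(w[-1])) if len(w) else None)
      print(r,q)
    for b in blobs(c["img"],*BLUE):
      bx=cv2.boxPoints(cv2.minAreaRect(b)); x,y,w,h=cv2.boundingRect(b)
      print((x,y,w,h),ray(c,bx,.054)[:,:2].round(4).tolist(), "x ends",ray(c,[[x+w/2,y-.5],[x+w/2,y+h-.5]],.054)[:,0].round(4))
cv2.imwrite("pics/p5.png",np.hstack(T)[:,:,::-1])
o=env.get_obs(); print(o["force"].round(1),o["tool_pos"].round(4))
E
```

```text
195 [None, None]
201 [(293, 294), (296, 305)]
207 [None, (296, 306)]
213 [None, (296, 306)]
219 [None, (295, 305)]
225 [None, (295, 305)]
231 [None, (295, 305)]
237 [None, (296, 305)]
243 [None, (294, 305)]
249 [None, (294, 304)]
255 [None, (294, 304)]
261 [None, (294, 304)]
267 [None, None]
273 [None, None]
279 [None, None]
(375, 200, 14, 70) [[0.472, -0.2158], [0.6753, -0.2215], [0.6747, -0.2548], [0.4714, -0.2487]] x ends [0.676  0.4701]
(294, 197, 13, 70) [[0.4782, 0.0224], [0.6817, 0.0174], [0.6808, -0.0151], [0.4774, -0.0098]] x ends [0.6822 0.476 ]
[-0.4 -0.6  0.3] [0.5248 0.1848 0.338 ]
```

View pics/p5.png

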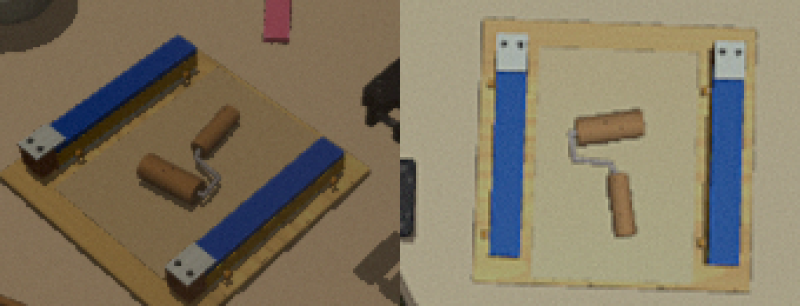

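Both views show the strip under its keeper, with the stop at about (190,265) in the scene view and (512,50) in the top view. No yellow shows at the open end or along the sides. It sits 239 mm across from the built-up strip and 6 mm further along x, which matches the expected 240 and 5.9 mm. I'm handing it in.

```bash
python3 -c "
from cell import env
print(env.sign_off())"
```

```text
the job is handed in; nothing more can be done
None
```

The blue strip is home under the keeper, against the stop and flush to about a millimetre by camera. It was slid with the wrist force reading about 8–13 N, then released. The built-up guide and roller still look in place; I signed off after about 16 s and got no verdict back.

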